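# Change over the curing trays at the candle bench

## Robot

A 7-joint arm with a two-finger parallel gripper is mounted at the origin on the work surface. World frame = base frame: x ahead of the robot, y to its left, z up, the work surface at z = 0. Lengths are in m, angles in rad, forces in N, time in s.
With the tool pointing down it reaches from about 0.4 to 0.875 m from the base axis. Payload 19.3 kg.
Tool frame: the origin (TCP) lies at the very end of the fingers, on their centre line; the grasp point (between the pads) lies 19 mm behind it; z points along the fingers, y is the line along which they close (so a half turn about z gives the same grasp; the last joint's range is limited). The gripper opens to 85 mm and grips with 20 to 120 N. Pads are 22 mm wide; open, the fingers measure 114 mm over their backs; the gripper's body (76 mm by 85 mm) begins 54 mm behind the grasp point. The pads swing forward as they close: fully open they stand 13 mm farther back than shut.
Start: joints at [1.04, 0.521, -0.036, 1.599, 0.021, 1.021, -0.113], TCP at [0.278, -0.56, 0.193] pointing down, gripper open.
Joint ranges: [-2.91, 2.91], [-0.3, 2.13], [-1.5, 1.42], [0.17, 2.43], [-1.26, 4.41], [0.16, 1.93], [-2.52, 2.52]. Speed limits (rad/s): [1.89, 1.89, 2.39, 2.39, 3.01, 3.01, 3.01].

## Interface

Orientations are given as [roll, pitch, yaw] about the fixed x, y, z axes, in that order (R = Rz(yaw) Ry(pitch) Rx(roll)).
In Python, from workcell import monitor, optics, job_done gives the robot as it stands.
- The arm moves only by the shell command python3 -m handwheel 'ROWS' [FORCE]. ROWS is JSON, a list of rows, each an object of numbers: "dx", "dy", "dz": the shift along the tool's x, y, z in cm; "wx", "wy", "wz": the turn, a rotation vector about the tool's x, y, z in rad; "claw": the opening in per cent of the stroke, from 0 (shut) to 100 (fully open). A call has 1 to 8 rows; each row shifts and turns the commanded pose from where the row before left it, along the tool's axes as they then stand; what a row does not reach is not made up. A row lasts 1/8 s, in which the tool goes at most 62.5 mm and 10.7 degrees, less where a joint would pass 70% of its speed; a pose out of reach is approached as far as the arm can. A call with a gripper value outside its range is refused whole. The fingers move at their own pace and stop on an object; FORCE is the grip in N (left out, the last holds). Time passes only in rows, so rows that do not move let the fingers close. It gives the time, the measured TCP pose, the force, the opening and the grip force at its end, in the units of the state.
- monitor.observe(): the state, without advancing time (a new reading comes with each control period).
- optics.grab_frame(name): name is "scene" or "top" or "wrist"; returns a dict with "frame" (420x560x3 uint8, blue, green, red), "fovy" (degrees; the focal length in pixels is half the picture's height over the tangent of half this angle, whatever the lens; pixels are square), "cx", "cy" (the principal point, pixels), "R" (3x3) and "t" (3): a world point X has camera coordinates R X + t. Camera axes: x right, y down, z forward; pixel columns grow to the right and rows downward; lengths in m; the calibration is good to about 2 mm. A picture is of the moment at which its call begins. There is no depth.
- job_done(): hands the job in; it is judged then, once.
Trained networks look in the newest picture that a camera, given by its name, has taken for a name from the list of things; names that differ only in an ending like _2 or _b are one class to them, and where a whole thing is asked for, a point or a joint stands for the part that bears it (a point fixed in the world has none). Each returns a list of dicts, best first, with "p" (0 to 1); they miss things now and then, are a little off and sometimes report something else, mostly with a low value. They report only what shows in the picture. A call takes as long as a camera call.
- optics.masks_of(name, camera): "region" (420x560 bool, what is visible of it) and "rect" ([left, top, width, height] in pixels, round what is visible of it).
The state is a dict: "clock": time; "qpos": joint angles; "qd": joint speeds; "joint_efforts": joint torques, N m; "position": TCP position; "tool_rot": TCP orientation; "force": force on the tool from outside, world axes, zero at the start; "moment": the same for the moment, N m; "grip_width": finger opening in m; "finger_force": force on a finger pad.
Only numpy, scipy, OpenCV 4.12 (cv2) and the standard library are available. Lean on these libraries where they do the work, as an engineer would, in place of code of your own. Each camera call takes 0.05 s, during which the arm holds its last target. There are 200 camera calls.

## Task

First push the tray of gold tins fully home behind its draught screen. Then hook a fingertip behind the front lip of the tray of amber jars and draw it all the way out to its stop. Do not pinch the trays' fronts or touch the jars and tins, which must stay standing on their trays, and leave everything else on the bench where it is.

Things in the scene. Friction and masses are not known exactly. Their poses are not given: they have to be found in the camera images.
- jar_runner: fixed runner that carries the tray of amber jars: dark base with two aluminium rails, 220 x 164 mm, with a clear three-sided draught screen (open at the top and the front, top edge 118 mm above the table, 4 mm thick) around its rear. Origin under its middle on the table; the open front and the pull-out direction are its -x axis; the screen spans x = -22 to +117 mm at y = +-80 mm
- jar_tray (a joint): how far the tray of amber jars is drawn out, m: 0 fully home, 0.12 out against its stop. The tray slides level along the runner's -x, needs about 2 N plus light drag, and stays where it is left. Grey floor 190 x 150 mm, its top 27 mm above the table; rims 15 mm high at the sides and rear
- jar_lip (a point): steel lip standing across the front of the tray of amber jars, 4 mm thick (x), 150 mm wide (y), 30 mm high, moving with the tray. The point: middle of its foot, half-way through its thickness, on the tray floor; +x points inward over the tray, -x outward. Top edge 57 mm above the table. Behind it at least 65 mm of empty tray floor
- jar_front (a point): blue front plate fixed flat on the outer face of that lip, 6 mm thick, 150 mm wide, from 22 to 57 mm above the table. The point: middle of its outer surface at its lower edge, 8 mm outward of the lip's point; same axes
- tin_runner: fixed runner that carries the tray of gold tins: dark base with two aluminium rails, 220 x 164 mm, with a clear three-sided draught screen (open at the top and the front, top edge 118 mm above the table, 4 mm thick) around its rear. Origin under its middle on the table; the open front and the pull-out direction are its -x axis; the screen spans x = -22 to +117 mm at y = +-80 mm
- tin_tray (a joint): how far the tray of gold tins is drawn out, m: 0 fully home, 0.12 out against its stop. The tray slides level along the runner's -x, needs about 2 N plus light drag, and stays where it is left. Grey floor 190 x 150 mm, its top 27 mm above the table; rims 15 mm high at the sides and rear
- tin_lip (a point): steel lip standing across the front of the tray of gold tins, 4 mm thick (x), 150 mm wide (y), 30 mm high, moving with the tray. The point: middle of its foot, half-way through its thickness, on the tray floor; +x points inward over the tray, -x outward. Top edge 57 mm above the table. Behind it at least 65 mm of empty tray floor
- tin_front (a point): blue front plate fixed flat on the outer face of that lip, 6 mm thick, 150 mm wide, from 22 to 57 mm above the table. The point: middle of its outer surface at its lower edge, 8 mm outward of the lip's point; same axes
- jar0: amber glass jar with black cap and white label, 54 mm across, 72 mm tall, one of the two riding loose on the jar tray; origin at the centre of its underside, which starts on the tray floor 27 mm above the table; not to be touched
- tin0: round gold tin, 60 mm across, 44 mm tall, one of the two riding loose on the tin tray; origin at the centre of its underside, which starts on the tray floor 27 mm above the table; not to be touched
- jar1: amber glass jar with black cap and white label, 54 mm across, 72 mm tall, one of the two riding loose on the jar tray; origin at the centre of its underside, which starts on the tray floor 27 mm above the table; not to be touched
- tin1: round gold tin, 60 mm across, 44 mm tall, one of the two riding loose on the tin tray; origin at the centre of its underside, which starts on the tray floor 27 mm above the table; not to be touched
- cup0: white ceramic cup, 76 mm across, 80 mm tall, bystander; origin under its centre
- cup1: blue ceramic cup, 76 mm across, 80 mm tall, bystander; origin under its centre
- wipe_roll: standing white paper roll, 100 mm across, 150 mm tall, bystander; origin under its centre
- glue_gun: orange glue gun lying on its side, about 145 x 140 x 42 mm, bystander; origin under the middle of its barrel

How it is judged:
By the outcome, as a careful person would: the job done as asked, in the order asked, and still so for the second after the job is handed in, with the robot touching nothing.
It also fails if it takes over 51 s, if anything falls off the work surface, if the arm or the gripper's body presses on something with over 40 N, if the wrist force passes 120 N, or if a joint passes its speed limit or range.

## Working session

There is one attempt and no reset: what is moved stays moved. The work goes in short steps, Python scripts to look and compute and a shell command to move; the robot and the scene stay as the last step left them, time stands still between calls to the robot, and variables do not carry over. Pictures are saved under pics/ and viewed, at most 10 in all, crops included, and the job is handed in when it is done.

```bash
mkdir -p pics; cat > h.py <<'E'
import numpy as np, cv2
from workcell import monitor, optics, job_done
def ray(f,u,v,z):
    fl=f["frame"].shape[0]/2/np.tan(np.radians(f["fovy"])/2)
    R=np.array(f["R"]);t=np.array(f["t"]);C=-R.T@t
    d=R.T@np.array([(u-f["cx"])/fl,(v-f["cy"])/fl,1]);return C+d*(z-C[2])/d[2]
def proj(f,X):
    fl=f["frame"].shape[0]/2/np.tan(np.radians(f["fovy"])/2)
    c=np.array(f["R"])@np.array(X)+np.array(f["t"]);return fl*c[0]/c[2]+f["cx"],fl*c[1]/c[2]+f["cy"]
E
python3 - <<'E'
from h import *
s=monitor.observe();print(s)
ims=[]
for c in("top","scene"):
    f=optics.grab_frame(c);cv2.imwrite(f"pics/{c}0.png",f["frame"])
    print(c,f["fovy"],np.round(-np.array(f["R"]).T@np.array(f["t"]),3),np.round(np.array(f["R"])[2],2))
    for n in("jar_runner","tin_runner","jar_lip","jar_front","tin_front","tin_lip","jar0","tin0","cup0","cup1","wipe_roll","glue_gun"):
        for m in optics.masks_of(n,c)[:2]:
            r=m["rect"];ys,xs=np.nonzero(m["region"])
            q=cv2.minAreaRect(np.c_[xs,ys].astype(np.float32))
            print(n,round(m["p"],2),r,np.round(ray(f,xs.mean(),ys.mean(),.05)[:2],3),np.round(q[0]),np.round(q[1]),round(q[2]))
E
```

```text
{'clock': 0.0, 'qpos': array([ 1.03978411,  0.52202976, -0.03631046,  1.59999028,  0.02120373,
        1.02107806, -0.11283108]), 'qd': array([ 0.00034526, -0.00011322, -0.00050362,  0.00060891,  0.00071566,
        0.00178363,  0.00154963]), 'joint_efforts': array([ 4.33816865e-05, -9.27108335e+01,  1.97942935e+00, -3.69940817e+01,
        1.79767463e-02,  8.03678879e-03,  6.71451161e-07]), 'position': array([ 0.27771373, -0.55949999,  0.19212247]), 'tool_rot': array([-3.14047590e+00,  9.04662180e-05,  4.60758155e-01]), 'force': array([ 0.3312416 , -0.19660787, -0.15709167]), 'moment': array([ 0.05257403,  0.04396013, -0.02112433]), 'finger_force': 0.0, 'grip_width': 0.0855000575275508}
top 51.30471207818931 [ 0.398 -0.013  1.454] [ 0.1  -0.01 -1.  ]
jar_runner 0.96 [180.4, 110.3, 59.7, 85.9] [0.722 0.2  ] [209. 154.] [57. 81.] 4
tin_runner 0.61 [295.4, 112.1, 50.3, 93.7] [ 0.714 -0.158] [322. 158.] [92. 53.] 90
tin_runner 0.41 [325.3, 153.8, 17.2, 25.6] [ 0.669 -0.196] [332. 168.] [18. 21.] 45
jar_lip 0.73 [183.3, 131.5, 49.7, 67.3] [0.67  0.201] [210. 164.] [47. 60.] 4
jar_lip 0.4
[... 1880 characters left out ...]
[39. 20.] 7
jar0 0.85 [302.2, 252.3, 22.0, 29.8] [0.727 0.162] [313. 265.] [21. 27.] 8
jar0 0.81 [331.4, 258.5, 14.7, 29.5] [0.731 0.233] [338. 272.] [20. 27.] 14
tin0 0.85 [195.0, 219.1, 21.7, 20.9] [ 0.666 -0.195] [206. 227.] [22. 19.] 90
tin0 0.76 [218.1, 221.4, 16.4, 23.0] [ 0.661 -0.131] [225. 229.] [13. 22.] 34
cup0 0.93 [408.2, 189.0, 23.9, 30.8] [0.336 0.436] [418. 204.] [22. 30.] 24
cup0 0.6 [411.1, 228.6, 28.7, 33.8] [0.542 0.458] [425. 245.] [25. 34.] 18
cup1 0.93 [408.2, 189.0, 23.9, 30.8] [0.336 0.436] [418. 204.] [22. 30.] 24
cup1 0.6 [411.1, 228.6, 28.7, 33.8] [0.542 0.458] [425. 245.] [25. 34.] 18
glue_gun 0.8 [155.1, 160.9, 41.1, 24.9] [ 0.409 -0.434] [177. 171.] [42. 21.] 7
```

```bash
python3 - <<'E'
import cv2
a=cv2.imread("pics/top0.png")[85:235,160:360];cv2.imwrite("pics/topc.png",cv2.resize(a,(800,600),interpolation=cv2.INTER_CUBIC))
E
```

```text
(no output)
```

View pics/topc.png

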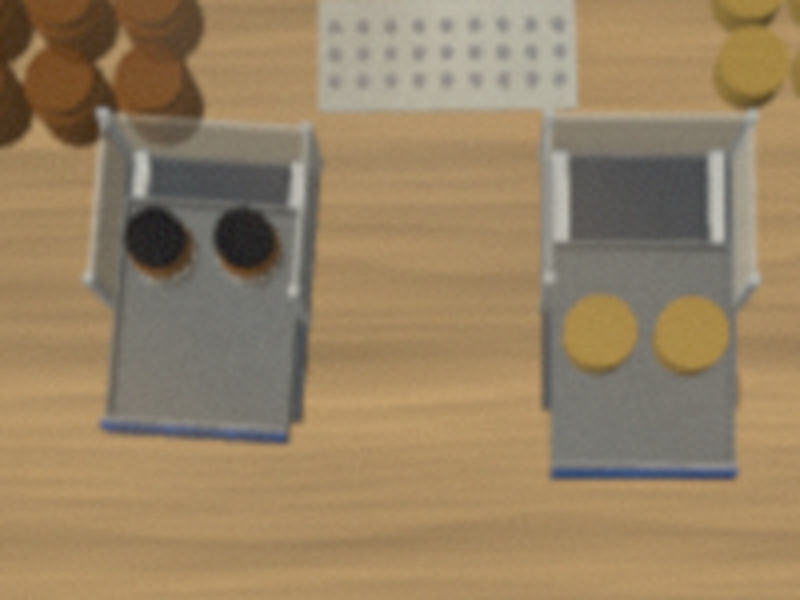

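View pics/scene0.png

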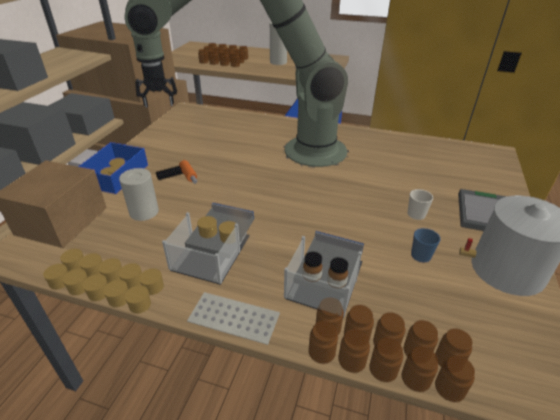

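The top crop shows the jar tray on the left, drawn out part-way, with its blue front at about crop row 430, columns 101–288. The tin tray on the right is drawn out further, with its front at row 472, columns 551–737. The scene view shows nothing standing between the trays and the robot. Next I'll fit the blue top edges.

```bash
cat >> h.py <<'E'
def fronts(f,boxes):
    h=cv2.cvtColor(cv2.resize(f["frame"],None,fx=4,fy=4,interpolation=cv2.INTER_CUBIC),cv2.COLOR_BGR2HSV)
    m=cv2.inRange(h,(100,110,40),(130,255,255))
    out={}
    for n,(x0,x1,y0,y1) in boxes.items():
        k=m[4*y0:4*y1,4*x0:4*x1];cols=np.nonzero(k.any(0))[0];tops=np.array([k[:,c].argmax() for c in cols])
        P=np.array([ray(f,(c+.5)/4-.5+x0,(t+.5)/4-.5+y0,.057)[:2] for c,t in zip(cols,tops)])
        E=P[[0,-1]]
        vx,vy,a,b=cv2.fitLine(P[3:-3].astype(np.float32),cv2.DIST_HUBER,0,1e-4,1e-4).ravel()
        d=np.array([vx,vy]);d=d*np.sign(d[1]);inn=np.array([d[1],-d[0]])  # d=+y axis, inn=+x
        mid=np.array([a,b])+d*(((E-[a,b])@d).mean())
        w=abs((E[1]-E[0])@d)
        print(n,"yaw deg",round(np.degrees(np.arctan2(inn[1],inn[0])),2),"lip outer face mid",mid.round(4),"width",w.round(4),"plate outer",(mid-.006*inn).round(4))
        out[n]=(mid,inn)
    return out
E
python3 - <<'E'
from h import *
f=optics.grab_frame("top")
fronts(f,{"jar":(180,240,180,205),"tin":(290,350,190,210)})
# runner/screen checks: screen rear top corners z=.118 from the crop
for n,pts in {"jar":[(103,113),(308,125)],"tin":[(546,117),(753,115)]}.items():
    P=[ray(f,u/4+160,v/4+85,.118)[:2] for u,v in pts];d=P[0]-P[1];print(n,np.round(P,4),np.linalg.norm(d).round(3),np.degrees(np.arctan2(-d[0],d[1])).round(2))
E
```

```text
Traceback (most recent call last):
  File "h.py", line 18, in fronts
    vx,vy,a,b=cv2.fitLine(P[3:-3].astype(np.float32),cv2.DIST_HUBER,0,1e-4,1e-4).ravel()
              ~~~~~~~~~~~^^^^^^^^^^^^^^^^^^^^^^^^^^^^^^^^^^^^^^^^^^^^^^^^^^^^^^^
cv2.error: OpenCV(4.12.0) /io/opencv/modules/imgproc/src/linefit.cpp:50: error: (-215:Assertion failed) count > 0 in function 'fitLine2D_wods'
```

```bash
sed -i 's/(100,110,40),(130,255,255)/(105,90,30),(130,255,255)/' h.py
python3 - <<'E'
from h import *
f=optics.grab_frame("top")
h=cv2.cvtColor(f["frame"],cv2.COLOR_BGR2HSV);print(h[188:198,209].tolist(),h[198:208,321].tolist())
try: fronts(f,{"jar":(180,240,180,205),"tin":(290,350,195,210)})
except Exception as e: print(e)
for n,pts in {"jar":[(103,113),(308,125)],"tin":[(546,117),(753,115)]}.items():
    P=[ray(f,u/4+160,v/4+85,.118)[:2] for u,v in pts];d=P[0]-P[1];print(n,np.round(P,4),np.linalg.norm(d).round(3),np.degrees(np.arctan2(-d[0],d[1])).round(2))
E
```

```text
[[22, 31, 123], [19, 23, 124], [14, 21, 133], [135, 4, 121], [113, 47, 115], [118, 39, 99], [13, 49, 110], [17, 100, 164], [17, 106, 183], [18, 106, 180]] [[30, 15, 117], [26, 15, 120], [19, 16, 131], [150, 2, 131], [111, 73, 132], [109, 121, 120], [146, 18, 100], [16, 95, 164], [17, 109, 183], [18, 108, 173]]
jar yaw deg -4.22 lip outer face mid [0.5915 0.1582] width 0.0435 plate outer [0.5855 0.1586]
tin yaw deg -1.56 lip outer face mid [ 0.5572 -0.154 ] width 0.1424 plate outer [ 0.5512 -0.1539]
jar [[0.838  0.2675]
 [0.8259 0.107 ]] 0.161 -4.3
tin [[ 0.8295 -0.0797]
 [ 0.8287 -0.2423]] 0.163 -0.29
```

```bash
python3 - <<'E'
import re
s=open('h.py').read()
a=s.index("    h=cv2.cvtColor");b=s.index("    out={}")
s=s[:a]+'''    g=cv2.GaussianBlur(cv2.resize(f["frame"],None,fx=4,fy=4,interpolation=cv2.INTER_CUBIC),(0,0),2).astype(int)
    m=(g[...,0]-g[...,2]>15).astype(np.uint8)
'''+s[b:]
open('h.py','w').write(s)
E
python3 - <<'E'
from h import *
f=optics.grab_frame("top")
fronts(f,{"jar":(180,240,185,203),"tin":(290,350,195,210)})
E
```

```text
jar yaw deg -4.07 lip outer face mid [0.5978 0.2071] width 0.1453 plate outer [0.5918 0.2076]
tin yaw deg -1.39 lip outer face mid [ 0.5597 -0.1541] width 0.1441 plate outer [ 0.5537 -0.1539]
```

```bash
python3 -m handwheel '[{"wz":0.16,"claw":0},{"wz":0.16,"claw":0},{"wz":0.165,"claw":0},{"claw":0}]' 30
```

```text
schema error: expected keys dx, dy, dz, wx, wy, wz, claw
```

```bash
python3 -m handwheel '[{"dx":0,"dy":0,"dz":0,"wx":0,"wy":0,"wz":0.16,"claw":0},{"dx":0,"dy":0,"dz":0,"wx":0,"wy":0,"wz":0.16,"claw":0},{"dx":0,"dy":0,"dz":0,"wx":0,"wy":0,"wz":0.165,"claw":0},{"dx":0,"dy":0,"dz":0,"wx":0,"wy":0,"wz":0,"claw":0}]' 30
```

```text
clock: 1.95
position: [0.278, -0.5597, 0.1927]
tool_rot: [3.141, 0.0, -0.023]
force: [0.6, -0.2, -0.6]
grip_width: 0.0121
finger_force: 0.0
```

```bash
python3 -m handwheel '[{"dx":2.8,"dy":-4.5,"dz":0,"wx":0,"wy":0,"wz":0,"claw":0},{"dx":2.8,"dy":-4.5,"dz":0,"wx":0,"wy":0,"wz":0,"claw":0},{"dx":2.8,"dy":-4.5,"dz":0,"wx":0,"wy":0,"wz":0,"claw":0},{"dx":2.8,"dy":-4.5,"dz":0,"wx":0,"wy":0,"wz":0,"claw":0},{"dx":2.8,"dy":-4.5,"dz":0,"wx":0,"wy":0,"wz":0,"claw":0},{"dx":2.8,"dy":-4.5,"dz":0,"wx":0,"wy":0,"wz":0,"claw":0},{"dx":2.8,"dy":-4.5,"dz":0,"wx":0,"wy":0,"wz":0,"claw":0},{"dx":2.4,"dy":-4.5,"dz":0,"wx":0,"wy":0,"wz":0,"claw":0}]'
```

```text
clock: 2.95
position: [0.5075, -0.2037, 0.1929]
tool_rot: [3.141, -0.0, -0.019]
force: [1.0, -0.1, -0.3]
grip_width: 0.0002
finger_force: 0.0
```

```bash
python3 -m handwheel '[{"dx":-1,"dy":-2.5,"dz":0,"wx":0,"wy":0,"wz":0,"claw":0},{"dx":0,"dy":-2.5,"dz":0,"wx":0,"wy":0,"wz":0,"claw":0},{"dx":0,"dy":0,"dz":4,"wx":0,"wy":0,"wz":0,"claw":0},{"dx":0,"dy":0,"dz":4,"wx":0,"wy":0,"wz":0,"claw":0},{"dx":0,"dy":0,"dz":4,"wx":0,"wy":0,"wz":0,"claw":0},{"dx":0,"dy":0,"dz":3.5,"wx":0,"wy":0,"wz":0,"claw":0},{"dx":0,"dy":0,"dz":0,"wx":0,"wy":0,"wz":0,"claw":0}]'
python3 - <<'E'
from h import *
f=optics.grab_frame("wrist");cv2.imwrite("pics/w1.png",f["frame"])
E
```

```text
clock: 3.82
position: [0.4964, -0.1546, 0.0361]
tool_rot: [-3.141, 0.004, -0.021]
force: [-0.7, 0.5, -0.1]
grip_width: 0.0
finger_force: 0.0
```

View pics/w1.png

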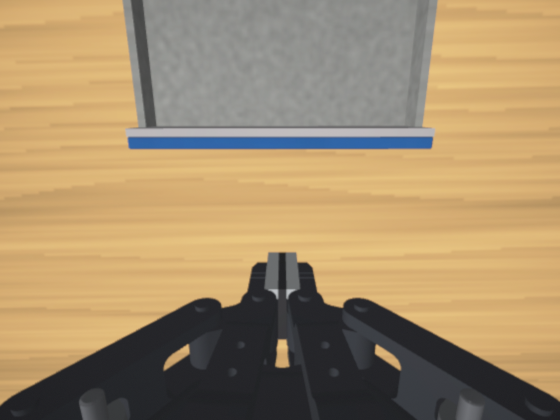

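The wrist view shows the blue tin plate (cols 128–433, rows 128–148) square to the closed fingertips, which are at col 282, row 255. I'll push slowly.

```bash
python3 - <<'E'
from h import *
f=optics.grab_frame("wrist")
for u,v in((129,138),(433,137)): print(ray(f,u,v,.057).round(4))
E
python3 -m handwheel '[{"dx":1.5,"dy":0,"dz":0,"wx":0,"wy":0,"wz":0,"claw":0},{"dx":1.2,"dy":0,"dz":0,"wx":0,"wy":0,"wz":0,"claw":0},{"dx":0.7,"dy":0,"dz":0,"wx":0,"wy":0,"wz":0,"claw":0},{"dx":0.6,"dy":0,"dz":0,"wx":0,"wy":0,"wz":0,"claw":0},{"dx":0.6,"dy":0,"dz":0,"wx":0,"wy":0,"wz":0,"claw":0},{"dx":0.6,"dy":0,"dz":0,"wx":0,"wy":0,"wz":0,"claw":0},{"dx":0.6,"dy":0,"dz":0,"wx":0,"wy":0,"wz":0,"claw":0},{"dx":0.6,"dy":0,"dz":0,"wx":0,"wy":0,"wz":0,"claw":0}]'
```

```text
[ 0.5613 -0.0816  0.057 ]
[ 0.5586 -0.2318  0.057 ]
clock: 4.92
position: [0.5621, -0.1566, 0.0377]
tool_rot: [-3.142, 0.0, -0.024]
force: [0.2, 0.0, -0.1]
grip_width: 0.0
finger_force: 0.0
```

```bash
python3 - <<'E'
from h import *
f=optics.grab_frame("wrist");cv2.imwrite("pics/w2.png",f["frame"]);print(monitor.observe()["force"])
E
```

```text
[-1.02058171  0.24174836 -0.40984661]
```

View pics/w2.png

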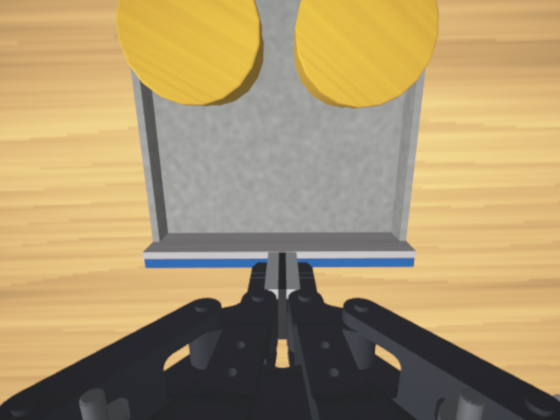

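The lip (row 260) now meets the fingertips and the tins stand clear. Continuing the push.

```bash
python3 -m handwheel '[{"dx":0.4,"dy":0,"dz":0,"wx":0,"wy":0,"wz":0,"claw":0},{"dx":0.5,"dy":0,"dz":0,"wx":0,"wy":0,"wz":0,"claw":0},{"dx":0.5,"dy":0,"dz":0,"wx":0,"wy":0,"wz":0,"claw":0},{"dx":0.5,"dy":0,"dz":0,"wx":0,"wy":0,"wz":0,"claw":0}]'
python3 - <<'E'
from h import *
f=optics.grab_frame("wrist")
g=cv2.GaussianBlur(f["frame"],(0,0),1).astype(int);m=(g[...,0]-g[...,2]>40);m[280:]=0
ys,xs=np.nonzero(m);print(xs.min(),xs.max(),ys.min(),ys.max())
for u in(200,360):
    v=np.nonzero(m[:,u])[0].min();print(ray(f,u,v,.057).round(4))
E
```

```text
clock: 5.48
position: [0.5811, -0.1571, 0.0377]
tool_rot: [3.142, -0.0, -0.024]
force: [-0.0, -0.2, 0.2]
grip_width: 0.0001
finger_force: 0.0Traceback (most recent call last):
  File "<stdin>", line 4, in <module>
    return umr_minimum(a, axis, None, out, keepdims, initial, where)
ValueError: zero-size array to reduction operation minimum which has no identity
```

```bash
python3 - <<'E'
from h import *
f=optics.grab_frame("wrist");cv2.imwrite("pics/w3.png",f["frame"]);print(monitor.observe()["force"],proj(f,[.5811,-.157,.0377]))
f=optics.grab_frame("top");cv2.imwrite("pics/t3.png",cv2.resize(f["frame"][85:235,160:360],(800,600),interpolation=cv2.INTER_CUBIC))
E
```

```text
[ 0.39356389 -0.0341631  -0.73752498] (np.float64(280.3843696812592), np.float64(241.40435391699233))
```

View pics/w3.png

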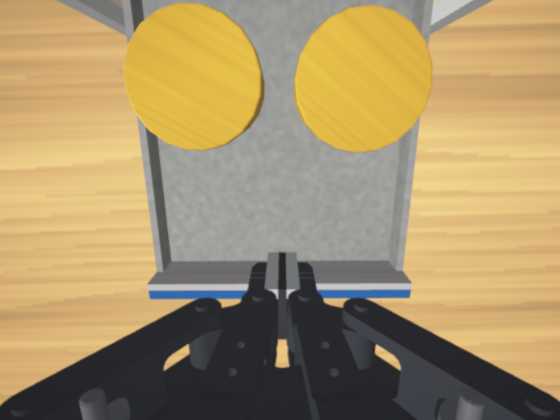

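```bash
python3 - <<'E'
from h import *
f=optics.grab_frame("wrist");s=monitor.observe();p=s["position"]
R=np.array(f["R"]);C=-R.T@np.array(f["t"]);print("cam",(C-p).round(4),R[2].round(3),"pos",p.round(4))
for u,v in((150,288),(410,288)): print("plate/lip junction",ray(f,u,v,.057).round(4))
for x,z in((0,0),(.011,0),(-.011,0),(0,.019),(.011,.019),(-.011,.019)): print(x,z,np.round(proj(f,p+[x,0,z])))
E
```

```text
cam [ 0.0736 -0.0027  0.1816] [-0.285  0.007 -0.958] pos [ 0.5807 -0.157   0.0376]
plate/lip junction [ 0.5615 -0.0825  0.057 ]
plate/lip junction [ 0.558  -0.2302  0.057 ]
0 0 [280. 241.]
0.011 0 [280. 224.]
-0.011 0 [281. 257.]
0 0.019 [280. 254.]
0.011 0.019 [280. 235.]
-0.011 0.019 [281. 272.]
```

View pics/t3.png

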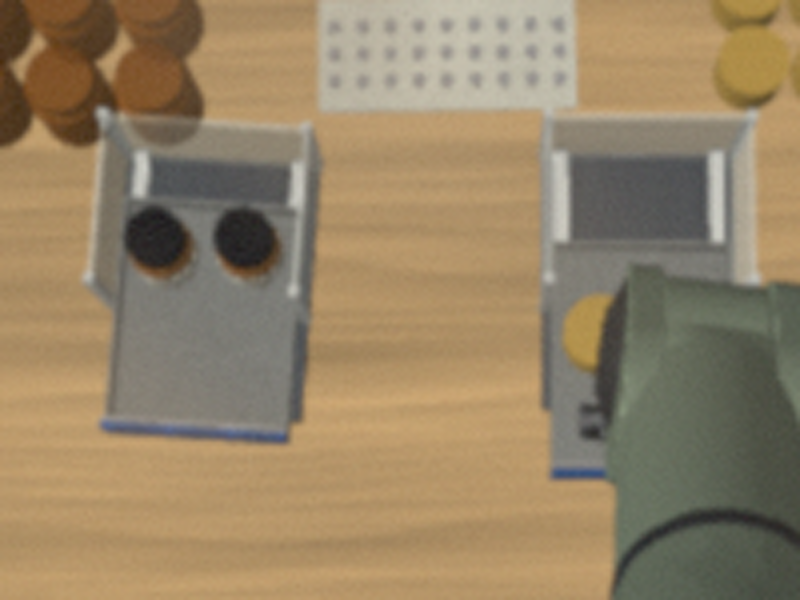

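The junction hasn't moved (0.560), so the shut fingertips passed just over the lip: they really sit at least 19 mm higher than the reported TCP. I'll back off, go lower and retry.

```bash
python3 -m handwheel '[{"dx":0,"dy":0,"dz":-2,"wx":0,"wy":0,"wz":0,"claw":0},{"dx":-3,"dy":0,"dz":0,"wx":0,"wy":0,"wz":0,"claw":0},{"dx":-4,"dy":0,"dz":0,"wx":0,"wy":0,"wz":0,"claw":0},{"dx":0,"dy":0,"dz":2,"wx":0,"wy":0,"wz":0,"claw":0},{"dx":0,"dy":0,"dz":2,"wx":0,"wy":0,"wz":0,"claw":0},{"dx":0,"dy":0,"dz":0.7,"wx":0,"wy":0,"wz":0,"claw":0},{"dx":0,"dy":0,"dz":0,"wx":0,"wy":0,"wz":0,"claw":0}]'
python3 - <<'E'
from h import *
f=optics.grab_frame("wrist");cv2.imwrite("pics/w4.png",f["frame"]);print(monitor.observe()["force"])
E
```

```text
clock: 6.55
position: [0.5106, -0.1553, 0.0106]
tool_rot: [-3.141, 0.001, -0.024]
force: [-1.1, -0.9, 0.2]
grip_width: -0.0004
finger_force: 0.0
[-0.35718824 -0.80178988  0.35623242]
```

View pics/w4.png

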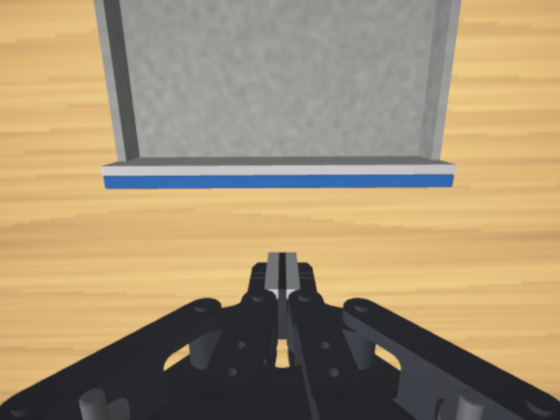

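The plate is at rows 165–188 with clear bench ahead of the fingertips (row 253) and no force reading. Pushing at this height.

```bash
python3 -m handwheel '[{"dx":1.2,"dy":0,"dz":0,"wx":0,"wy":0,"wz":0,"claw":0},{"dx":1.2,"dy":0,"dz":0,"wx":0,"wy":0,"wz":0,"claw":0},{"dx":0.6,"dy":0,"dz":0,"wx":0,"wy":0,"wz":0,"claw":0},{"dx":0.5,"dy":0,"dz":0,"wx":0,"wy":0,"wz":0,"claw":0},{"dx":0.5,"dy":0,"dz":0,"wx":0,"wy":0,"wz":0,"claw":0},{"dx":0.5,"dy":0,"dz":0,"wx":0,"wy":0,"wz":0,"claw":0},{"dx":0.5,"dy":0,"dz":0,"wx":0,"wy":0,"wz":0,"claw":0}]'
cat >> h.py <<'E'
def junction(c0=200,c1=360,thr=25):
    f=optics.grab_frame("wrist");g=cv2.GaussianBlur(f["frame"],(0,0),1).astype(int);m=(g[...,0]-g[...,2]>thr)
    for u in(c0,c1):
        v=np.nonzero(m[:,u])[0]
        print(u,v.min() if len(v) else None, ray(f,u,v.min(),.057).round(4) if len(v) else "")
    s=monitor.observe();print(s["force"].round(1),s["position"].round(4));return f
E
python3 -c "from h import *; junction()"
```

```text
clock: 7.48
position: [0.5609, -0.1564, 0.0106]
tool_rot: [-3.141, 0.0, -0.024]
force: [-3.0, 1.5, 0.5]
grip_width: 0.0001
finger_force: 1.2
200 243 [ 0.5793 -0.1207  0.057 ]
360 243 [ 0.5776 -0.1932  0.057 ]
[-0.6  0.7 -0.4] [ 0.5617 -0.1564  0.0107]
```

Contact: the junction moved from 0.560 to 0.5785, with about 3 N. Keep pushing until the stop is felt.

```bash
python3 -m handwheel '[{"dx":0.5,"dy":0,"dz":0,"wx":0,"wy":0,"wz":0,"claw":0},{"dx":0.5,"dy":0,"dz":0,"wx":0,"wy":0,"wz":0,"claw":0},{"dx":0.5,"dy":0,"dz":0,"wx":0,"wy":0,"wz":0,"claw":0},{"dx":0.5,"dy":0,"dz":0,"wx":0,"wy":0,"wz":0,"claw":0}]'
python3 -m handwheel '[{"dx":0.4,"dy":0,"dz":0,"wx":0,"wy":0,"wz":0,"claw":0},{"dx":0.4,"dy":0,"dz":0,"wx":0,"wy":0,"wz":0,"claw":0}]'
python3 -c "from h import *; junction()"
```

```text
clock: 8.02
position: [0.5811, -0.157, 0.0107]
tool_rot: [-3.142, 0.0, -0.024]
force: [-2.1, 1.7, 0.1]
grip_width: -0.0001
finger_force: 1.2
clock: 8.28
position: [0.589, -0.1572, 0.0107]
tool_rot: [-3.142, 0.0, -0.024]
force: [-1.5, 1.6, -0.0]
grip_width: -0.0
finger_force: 1.1
200 243 [ 0.6073 -0.1214  0.057 ]
360 243 [ 0.6056 -0.194   0.057 ]
[-1.2 -0.1 -1.1] [ 0.5895 -0.1572  0.0107]
```

```bash
for i in 1 2 3; do python3 -m handwheel '[{"dx":0.3,"dy":0,"dz":0,"wx":0,"wy":0,"wz":0,"claw":0},{"dx":0.3,"dy":0,"dz":0,"wx":0,"wy":0,"wz":0,"claw":0}]' | grep -E "posi|^force"; done
python3 -c "from h import *; f=junction(); cv2.imwrite('pics/w5.png',f['frame'])"
```

```text
position: [0.5949, -0.1575, 0.0107]
force: [-3.0, 0.4, 0.3]
position: [0.6009, -0.1576, 0.0107]
force: [-1.7, 1.7, 0.6]
position: [0.6068, -0.1577, 0.0107]
force: [-12.4, 1.5, 3.9]
200 244 [ 0.6247 -0.1218  0.057 ]
360 243 [ 0.6235 -0.1944  0.057 ]
[-1.3  0.3 -0.5] [ 0.6066 -0.1577  0.0106]
```

```bash
for i in 1 2; do python3 -m handwheel '[{"dx":0.2,"dy":0,"dz":0,"wx":0,"wy":0,"wz":0,"claw":0},{"dx":0,"dy":0,"dz":0,"wx":0,"wy":0,"wz":0,"claw":0}]' | grep -E "posi|^force"; done
python3 -c "from h import *; f=junction(); cv2.imwrite('pics/w6.png',f['frame'])"
```

```text
position: [0.6067, -0.1578, 0.0104]
force: [-14.4, 2.6, 8.2]
position: [0.6067, -0.1578, 0.0101]
force: [-24.3, 2.7, 15.5]
200 245 [ 0.6247 -0.1222  0.057 ]
360 244 [ 0.6235 -0.1945  0.057 ]
[-25.4   4.1  15.2] [ 0.6066 -0.1578  0.0101]
```

View pics/w6.png

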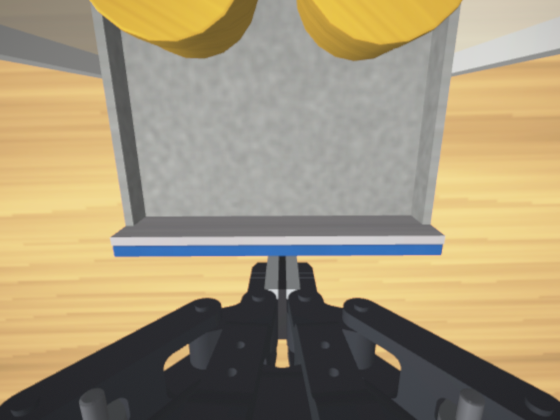

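The tray stops hard at 25 N: that's home. The tins (rows 0–60) still stand. I'll back off, rise, and check the tray and the true fingertip height from the scene camera.

```bash
python3 -m handwheel '[{"dx":-0.5,"dy":0,"dz":0,"wx":0,"wy":0,"wz":0,"claw":0},{"dx":-3,"dy":0,"dz":0,"wx":0,"wy":0,"wz":0,"claw":0},{"dx":0,"dy":0,"dz":-5,"wx":0,"wy":0,"wz":0,"claw":0},{"dx":0,"dy":-3,"dz":-5,"wx":0,"wy":0,"wz":0,"claw":0},{"dx":0,"dy":-5,"dz":-5,"wx":0,"wy":0,"wz":0,"claw":0},{"dx":0,"dy":-5,"dz":0,"wx":0,"wy":0,"wz":0,"claw":0},{"dx":0,"dy":-5,"dz":0,"wx":0,"wy":0,"wz":0,"claw":0},{"dx":0,"dy":0,"dz":0,"wx":0,"wy":0,"wz":0,"claw":0}]'
python3 - <<'E'
from h import *
s=monitor.observe();p=s["position"]
f=optics.grab_frame("scene");u,v=proj(f,p);print(p.round(4),u,v,[np.round(proj(f,p+[0,0,z]),1).tolist() for z in(.02,.04,.06)])
u,v=int(u),int(v);a=cv2.resize(f["frame"][v-40:v+20,u-40:u+40],(560,420),interpolation=cv2.INTER_CUBIC);cv2.circle(a,(280,280),3,(0,0,255),-1)
t=optics.grab_frame("top")
cv2.imwrite("pics/s7.png",np.vstack([a[:300],cv2.resize(t["frame"][100:185,215:355],(560,300),interpolation=cv2.INTER_CUBIC)]))
E
```

```text
clock: 10.68
position: [0.5805, 0.0217, 0.1552]
tool_rot: [-3.14, -0.001, -0.019]
force: [0.1, -1.6, -0.3]
grip_width: 0.0001
finger_force: 0.0
[0.5805 0.0217 0.1552] 280.7696299998919 196.93748768452033 [[280.8, 191.5], [280.9, 186.0], [281.0, 180.3]]
```

View pics/s7.png

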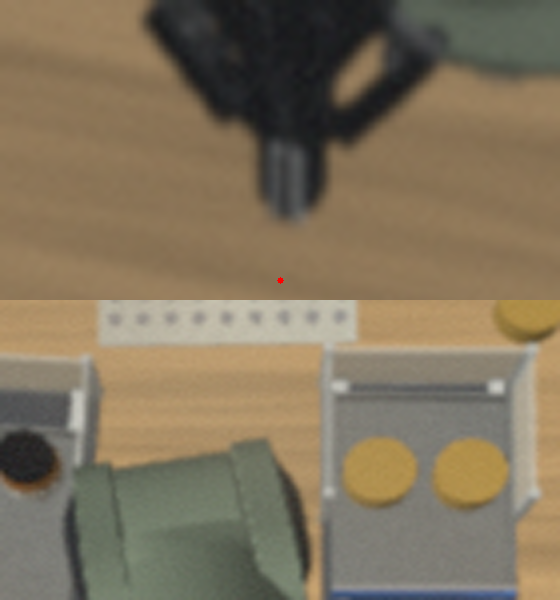

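The tip shows at crop row 218 against the predicted 280, so the true fingertip is about 35–40 mm above the reported TCP. The lower half shows the tin tray home with both tins standing. Moving over the jar tray.

```bash
python3 -m handwheel '[{"dx":0,"dy":0,"dz":0,"wx":0,"wy":0,"wz":0.052,"claw":0},{"dx":0.9,"dy":-4.6,"dz":0,"wx":0,"wy":0,"wz":0,"claw":0},{"dx":0.9,"dy":-4.6,"dz":0,"wx":0,"wy":0,"wz":0,"claw":0},{"dx":0.8,"dy":-4.6,"dz":0,"wx":0,"wy":0,"wz":0,"claw":0},{"dx":0.8,"dy":-4.6,"dz":0,"wx":0,"wy":0,"wz":0,"claw":0},{"dx":0,"dy":0,"dz":4,"wx":0,"wy":0,"wz":0,"claw":0},{"dx":0,"dy":0,"dz":4,"wx":0,"wy":0,"wz":0,"claw":0},{"dx":0,"dy":0,"dz":0,"wx":0,"wy":0,"wz":0,"claw":0}]'
python3 -c "from h import *; f=junction(180,380); cv2.imwrite('pics/w8.png',f['frame'])"
```

```text
clock: 11.78
position: [0.6268, 0.196, 0.0725]
tool_rot: [3.139, 0.004, -0.078]
force: [0.4, -0.7, 1.0]
grip_width: -0.0003
finger_force: 0.0
180 270 [0.6044 0.266  0.057 ]
380 None 
[0.4 0.5 1.1] [0.6281 0.1966 0.0747]
```

View pics/w8.png

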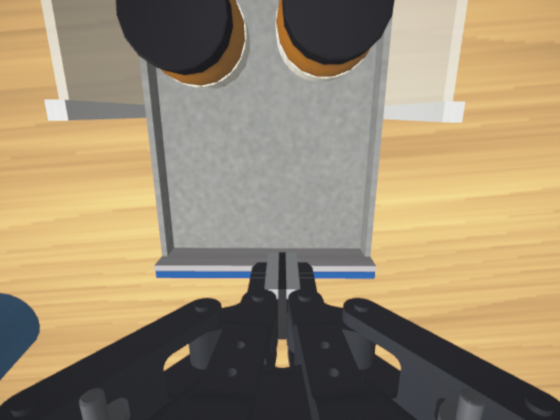

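The wrist view shows the jar lip (cols 155–375, row 270), the jars clear at rows 0–85, and the fingertip about 11 mm right of the tray middle. I'll centre, go down behind the lip and feel for the floor.

```bash
python3 -m handwheel '[{"dx":0.3,"dy":-1,"dz":0,"wx":0,"wy":0,"wz":0,"claw":0},{"dx":0,"dy":0,"dz":2,"wx":0,"wy":0,"wz":0,"claw":0},{"dx":0,"dy":0,"dz":2,"wx":0,"wy":0,"wz":0,"claw":0},{"dx":0,"dy":0,"dz":1.5,"wx":0,"wy":0,"wz":0,"claw":0},{"dx":0,"dy":0,"dz":0,"wx":0,"wy":0,"wz":0,"claw":0}]' | grep -E "posi|^force"
python3 -m handwheel '[{"dx":0,"dy":0,"dz":0.3,"wx":0,"wy":0,"wz":0,"claw":0},{"dx":0,"dy":0,"dz":0.2,"wx":0,"wy":0,"wz":0,"claw":0},{"dx":0,"dy":0,"dz":0,"wx":0,"wy":0,"wz":0,"claw":0}]' | grep -E "posi|^force"
python3 -c "from h import *; junction(180,350)"
```

```text
position: [0.6308, 0.2074, 0.0183]
force: [-0.5, -0.1, 0.3]
position: [0.6318, 0.2078, 0.0151]
force: [-0.6, -0.3, -0.3]
180 None 
350 None 
[-0.  -0.1  0.1] [0.6318 0.2079 0.0152]
```

```bash
for i in 1 2 3; do python3 -m handwheel '[{"dx":0,"dy":0,"dz":0.2,"wx":0,"wy":0,"wz":0,"claw":0},{"dx":0,"dy":0,"dz":0.2,"wx":0,"wy":0,"wz":0,"claw":0},{"dx":0,"dy":0,"dz":0,"wx":0,"wy":0,"wz":0,"claw":0}]' | grep -E "posi|^force"; done
```

```text
position: [0.6315, 0.2078, 0.0107]
force: [0.0, -0.1, 0.3]
position: [0.6315, 0.2078, 0.0067]
force: [0.2, -0.2, -0.6]
position: [0.6315, 0.2078, 0.0027]
force: [-0.2, -1.2, -0.1]
```

```bash
for i in 1 2; do python3 -m handwheel '[{"dx":0,"dy":0,"dz":0.2,"wx":0,"wy":0,"wz":0,"claw":0},{"dx":0,"dy":0,"dz":0,"wx":0,"wy":0,"wz":0,"claw":0}]' | grep -E "posi|^force"; done
```

```text
position: [0.6315, 0.2078, 0.0007]
force: [-0.2, -0.2, 0.7]
position: [0.6315, 0.2078, -0.0013]
force: [0.5, 0.4, -0.8]
```

```bash
python3 -m handwheel '[{"dx":-0.6,"dy":0,"dz":0,"wx":0,"wy":0,"wz":0,"claw":0},{"dx":-0.5,"dy":0,"dz":0,"wx":0,"wy":0,"wz":0,"claw":0},{"dx":-0.3,"dy":0,"dz":0,"wx":0,"wy":0,"wz":0,"claw":0},{"dx":-0.3,"dy":0,"dz":0,"wx":0,"wy":0,"wz":0,"claw":0},{"dx":-0.4,"dy":0,"dz":0,"wx":0,"wy":0,"wz":0,"claw":0},{"dx":-0.4,"dy":0,"dz":0,"wx":0,"wy":0,"wz":0,"claw":0},{"dx":-0.4,"dy":0,"dz":0,"wx":0,"wy":0,"wz":0,"claw":0},{"dx":-0.4,"dy":0,"dz":0,"wx":0,"wy":0,"wz":0,"claw":0}]' | grep -E "posi|force"
```

```text
position: [0.5986, 0.2105, -0.001]
force: [1.8, 0.4, -0.7]
finger_force: 1.1
```

```bash
for i in 1 2; do python3 -m handwheel '[{"dx":-0.5,"dy":0,"dz":0,"wx":0,"wy":0,"wz":0,"claw":0},{"dx":-0.5,"dy":0,"dz":0,"wx":0,"wy":0,"wz":0,"claw":0},{"dx":-0.5,"dy":0,"dz":0,"wx":0,"wy":0,"wz":0,"claw":0},{"dx":-0.5,"dy":0,"dz":0,"wx":0,"wy":0,"wz":0,"claw":0},{"dx":-0.4,"dy":0,"dz":0,"wx":0,"wy":0,"wz":0,"claw":0},{"dx":-0.3,"dy":0,"dz":0,"wx":0,"wy":0,"wz":0,"claw":0}]' | grep -E "posi|force"; done
python3 - <<'E'
from h import *
f=optics.grab_frame("top");fronts(f,{"jar":(175,240,185,225)})
E
```

```text
position: [0.5716, 0.2124, -0.0011]
force: [1.9, 1.2, -0.2]
finger_force: 1.1
position: [0.5446, 0.2145, -0.0011]
force: [2.8, 1.9, -0.5]
finger_force: 1.1
jar yaw deg -2.62 lip outer face mid [0.5255 0.1616] width 0.0401 plate outer [0.5195 0.1618]
```

```bash
python3 -m handwheel '[{"dx":-0.4,"dy":0,"dz":0,"wx":0,"wy":0,"wz":0,"claw":0},{"dx":-0.4,"dy":0,"dz":0,"wx":0,"wy":0,"wz":0,"claw":0},{"dx":-0.4,"dy":0,"dz":0,"wx":0,"wy":0,"wz":0,"claw":0},{"dx":-0.2,"dy":0,"dz":0,"wx":0,"wy":0,"wz":0,"claw":0}]' | grep -E "posi|force"
for i in 1 2; do python3 -m handwheel '[{"dx":-0.2,"dy":0,"dz":0,"wx":0,"wy":0,"wz":0,"claw":0},{"dx":-0.2,"dy":0,"dz":0,"wx":0,"wy":0,"wz":0,"claw":0}]' | grep -E "posi|^force"; done
```

```text
position: [0.5306, 0.2155, -0.0011]
force: [1.8, 0.1, -1.6]
finger_force: 1.1
position: [0.5268, 0.2158, -0.0011]
force: [2.3, 0.5, 0.1]
position: [0.5228, 0.2161, -0.0011]
force: [1.6, 1.3, -1.4]
```

```bash
for i in 1 2 3; do python3 -m handwheel '[{"dx":-0.15,"dy":0,"dz":0,"wx":0,"wy":0,"wz":0,"claw":0},{"dx":-0.15,"dy":0,"dz":0,"wx":0,"wy":0,"wz":0,"claw":0}]' | grep -E "posi|^force"; done
```

```text
position: [0.5204, 0.2164, -0.001]
force: [9.3, -0.2, -6.5]
position: [0.5205, 0.2164, -0.0008]
force: [28.4, -2.1, -19.9]
position: [0.5206, 0.2165, -0.0003]
force: [45.3, -3.5, -30.5]
```

The stop was felt at x = 0.5205, matching the predicted 0.12 of travel. Releasing inward, then rising clear.

```bash
python3 -m handwheel '[{"dx":0.6,"dy":0,"dz":0,"wx":0,"wy":0,"wz":0,"claw":0},{"dx":0.7,"dy":0,"dz":0,"wx":0,"wy":0,"wz":0,"claw":0},{"dx":0.7,"dy":0,"dz":0,"wx":0,"wy":0,"wz":0,"claw":0},{"dx":0,"dy":0,"dz":-2,"wx":0,"wy":0,"wz":0,"claw":0},{"dx":0,"dy":0,"dz":-4,"wx":0,"wy":0,"wz":0,"claw":0},{"dx":0,"dy":0,"dz":-5,"wx":0,"wy":0,"wz":0,"claw":0},{"dx":0,"dy":0,"dz":-5,"wx":0,"wy":0,"wz":0,"claw":0},{"dx":0,"dy":0,"dz":-3,"wx":0,"wy":0,"wz":0,"claw":0}]' | grep -E "posi|force"
python3 -m handwheel '[{"dx":-4,"dy":4,"dz":0,"wx":0,"wy":0,"wz":0,"claw":0},{"dx":-4,"dy":4,"dz":0,"wx":0,"wy":0,"wz":0,"claw":0},{"dx":0,"dy":4,"dz":0,"wx":0,"wy":0,"wz":0,"claw":0},{"dx":0,"dy":4,"dz":0,"wx":0,"wy":0,"wz":0,"claw":0},{"dx":0,"dy":4,"dz":0,"wx":0,"wy":0,"wz":0,"claw":0},{"dx":0,"dy":0,"dz":0,"wx":0,"wy":0,"wz":0,"claw":0}]'
python3 - <<'E'
from h import *
f=optics.grab_frame("top");fronts(f,{"jar":(175,240,205,228),"tin":(290,350,170,195)})
for c in("top","scene"):
    f=optics.grab_frame(c)
    for n in("jar0","tin0","cup0","glue_gun","wipe_roll"):
        for m in optics.masks_of(n,c)[:2]:
            ys,xs=np.nonzero(m["region"]);print(c,n,round(m["p"],2),m["rect"],ray(f,xs.mean(),ys.mean(),.05)[:2].round(3))
E
```

```text
position: [0.5344, 0.2155, 0.1914]
force: [-0.4, -1.0, -1.0]
finger_force: 0.0
clock: 20.55
position: [0.4386, 0.0194, 0.1891]
tool_rot: [3.141, 0.0, -0.08]
force: [-0.2, 0.1, 0.2]
grip_width: 0.0001
finger_force: 0.0
jar yaw deg -5.14 lip outer face mid [0.5059 0.2147] width 0.1468 plate outer [0.4999 0.2152]
tin yaw deg -1.08 lip outer face mid [ 0.6243 -0.1541] width 0.1496 plate outer [ 0.6183 -0.154 ]
top jar0 0.84 [188.9, 166.3, 19.5, 20.0] [0.654 0.243]
top jar0 0.72 [210.3, 166.3, 18.7, 16.2] [0.654 0.172]
top tin0 0.78 [301.1, 140.6, 16.1, 18.9] [ 0.736 -0.123]
top tin0 0.71 [326.4, 136.8, 19.1, 21.5] [ 0.734 -0.197]
top cup0 0.78 [116.3, 199.1, 31.3, 21.0] [0.539 0.458]
top cup0 0.63 [123.9, 265.1, 28.4, 22.9] [0.33  0.438]
top glue_gun 0.79 [385.9, 243.8, 53.1, 40.0] [ 0.366 -0.452]
top wipe_roll 0.88 [398.4, 165.8, 46.2, 34.5] [ 0.617 -0.484]
top wipe_roll 0.62 [183.5, 161.6, 50.6, 64.6] [0.579 0.206]
scene jar0 0.98 [337.1, 233.8, 19.0, 34.2] [0.64  0.242]
scene jar0 0.74 [314.2, 230.7, 16.0, 30.2] [0.636 0.169]
scene tin0 0.74 [207.8, 233.4, 19.3, 23.7] [ 0.721 -0.134]
scene tin0 0.56 [186.7, 228.3, 20.8, 21.3] [ 0.73  -0.195]
scene cup0 0.71 [404.9, 189.1, 28.2, 33.8] [0.339 0.435]
scene cup0 0.61 [411.9, 228.1, 30.9, 34.7] [0.542 0.457]
scene glue_gun 0.64 [155.6, 164.5, 42.6, 22.6] [ 0.407 -0.436]
scene wipe_roll 0.73 [119.6, 165.8, 39.6, 55.2] [ 0.579 -0.497]
```

```bash
python3 -c "from h import *; print(job_done())"
```

```text
the job is handed in; nothing more can be done
None
```

The tin tray was pushed home first and then the jar tray was hooked out, each until it hit a hard stop; the last camera check found both jars and both tins in place on their trays, the cups, paper roll and glue gun unmoved and the arm clear, and I handed the job in at about 21 s.

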